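# Lock the assembly turntable

### The job

Lock the assembly turntable: push it round with the fingertips (it has a blue upright peg for this) until the slot in its rim lines up with the steel lock bar, then push the bar, by its red plate, through the slot until it is fully home, and move clear. Push only: do not squeeze or force the turntable or its peg, do not lift the bar, and do not disturb the other things on the table.

Things in the scene. Friction and masses are not known exactly. Their poses are not given: they have to be found in the camera images.
- stand: Green stand fixed to the table: round foot 200 mm diameter, 12 mm tall, with a 60 mm wide arm along its -y to y = -250 mm that carries the bar guide. Origin: on the turntable's upright axis, at table level. Its +y axis is the direction in which the lock bar is pushed, towards the turntable axis.
- guide (a point): Point on the guide floor (z = 30 mm, 40 mm wide) midway between the cheek ends where the red plate stops, 178 mm from the turntable axis. From here two grey cheeks, 17 mm apart inside and 37 mm over all, top at z = 46 mm, run 80 mm along +y of the stand; a keeper strap over the bar (top 53 mm with its screws) lies 59 to 73 mm along. The floor also runs 70 mm back along -y.
- turntable (a joint): Turntable angle, rad: 0 = slot exactly at the lock bar; positive = counter-clockwise from above. Starts 0.5 to 1.3, limits -1.2, 1.7. Friction 0.15 N m (2 N at the peg); stays where left. Dark disc with aluminium rim, inner radius 74, outer 88 mm, rim top z = 46 mm, floor inside z = 28 mm. On its middle a fixed rock ornament, radius up to 36 mm, top z = 112 mm.
- slot (a point): Centre of the gap in the turntable's rim: 20 mm wide, full rim height, with orange cheeks; 81 mm from the turntable axis, at z = 37 mm. Turns with the turntable.
- peg (a point): Middle of the top of the blue upright push peg: 16 mm diameter, standing on the rim 81 mm from the turntable axis, opposite the slot, from z = 46 to z = 100 mm. Turns with the turntable.
- lock_bar: Steel bar with round nose, loose in the guide (1.5 mm side play), 0.15 to 0.31 kg, light friction; 14 mm wide, 13 tall, 120 long, a red plate across its rear. Origin: nose tip, underside; bar runs along its own -y. Nose starts 98 to 110 mm from the turntable axis; fully home it is 58 mm from it, the plate against the cheek ends, which stop it. Out of line, the nose meets the rim.
- push_plate (a point): Middle of the rear face of the red push plate, 15 mm below its top edge and 75 mm above the table. The plate is 40 mm wide, 8 mm thick, 60 mm tall (z = 30 to 90 mm); the free side behind it is the bar's -y. Push it along the stand's +y.
- pine: Bystander, loose, leave alone: small resin pine tree on a rock, green top, 48 mm wide, 76 mm tall; origin at the middle of its underside
- paint_jar: Bystander, loose, leave alone: white paint jar with yellow cap, 48 mm diameter, 58 mm tall; origin at the middle of its underside
- driver: Bystander, loose, leave alone: screwdriver with orange handle lying flat, 170 mm long (origin under its middle region, long axis its x); origin at the middle of its underside
- pagoda: Bystander, loose, leave alone: small resin pagoda with two red roofs, 56 mm wide, 80 mm tall; origin at the middle of its underside
- lotus: Bystander, loose, leave alone: red resin lotus bud, 64 mm wide, 57 mm tall; origin at the middle of its underside
- glue: Bystander, loose, leave alone: white glue bottle, 38 mm diameter, 105 mm tall; origin at the middle of its underside
- tape: Bystander, loose, leave alone: roll of tan tape lying flat, 84 mm diameter, 24 mm tall; origin at the middle of its underside
Not all that is in view belongs to the job. Of the things that look like the lock_bar, the smallest one is meant.

How it is judged:
By the outcome, as a careful person would: the job done as asked, in the order asked, and still so for the second after the job is handed in, with the robot touching nothing.
It also fails if it takes over 54 s, if anything falls off the work surface, if the arm or the gripper's body presses on something with over 40 N, if the wrist force passes 120 N, or if a joint passes its speed limit or range.

### The arm

A 7-joint arm with a two-finger parallel gripper is mounted at the origin on the work surface. World frame = base frame: x ahead of the robot, y to its left, z up, the work surface at z = 0. Lengths are in m, angles in rad, forces in N, time in s.
With the tool pointing down it reaches from about 0.4 to 0.9 m from the base axis. Payload 5.6 kg.
Tool frame: the origin (TCP) lies at the very end of the fingers, on their centre line; the grasp point (between the pads) lies 19 mm behind it; z points along the fingers, y is the line along which they close (so a half turn about z gives the same grasp; the last joint's range is limited). The gripper opens to 92 mm and grips with 3 to 60 N. Pads are 20 mm wide; open, the fingers measure 128 mm over their backs; the gripper's body (75 mm by 189 mm) begins 69 mm behind the grasp point.
Start: joints at [1.098, 0.468, -0.012, 1.603, 0.006, 1.071, -0.056], TCP at [0.271, -0.591, 0.215] pointing down, gripper open.
Joint ranges: [-2.53, 2.53], [-0.31, 2.02], [-1.57, 1.55], [0.28, 2.44], [-1.29, 4.43], [0.15, 1.84], [-2.92, 2.92]. Speed limits (rad/s): [2.57, 2.57, 3.14, 3.14, 3.14, 3.14, 3.14].

### API

Orientations are given as a unit quaternion [x, y, z, w].
In Python, from bench import env gives the robot as it stands.
- The arm moves only by the tool move_arm, never from a script. Its argument "motion" is a list of rows, each an object of numbers: "dx", "dy", "dz": the shift along the tool's x, y, z scaled (see below); "wx", "wy", "wz": the turn, a rotation vector about the tool's x, y, z scaled (see below). In form: [{"dx": .., "dy": .., "dz": .., "wx": .., "wy": .., "wz": ..}, ...]. A call has exactly 10 rows; each row shifts and turns the commanded pose from where the row before left it, along the tool's axes as they then stand; what a row does not reach is not made up. The controller multiplies each number of a shift by 0.02 m and each number of a turn by 5 degrees. A row lasts 1/12 s, in which the tool goes at most 41.7 mm and 7.16 degrees, less where a joint would pass 70% of its speed; a pose out of reach is approached as far as the arm can. A call with a number of a shift or a turn outside -1 to 1 is refused whole. A call with a gripper value outside its range is refused whole. "claw" is the opening, from 0 (shut) to 1 (fully open), set as the call begins (left out, the last holds). The fingers move at their own pace and stop on an object; "grip_force" is the grip in N (left out, the last holds). Time passes only in rows, so rows that do not move let the fingers close, or fill a call up. It gives the time, the measured TCP pose, the force, the opening and the grip force at its end, in the units of the state.
- env.read_state(): the state, without advancing time (a new reading comes with each control period).
- env.snapshot(name): name is "scene" or "side" or "wrist"; returns (picture, depth): 420x560x3 uint8, blue, green, red; 420x560 float32, m along the optical axis (not along the pixel's ray), 0 where there is no reading.
- env.camera_params(name): a dict with "fx", "fy", "cx", "cy" (pixels), "k1" (the pictures are not rectified: a ray, as slopes to the right and down, at radius r is drawn at 1 + k1 r^2 times it, then the intrinsics apply), "R" (3x3) and "t" (3): a world point X has camera coordinates R X + t; the wrist camera has in their place "tool_from_camera" (4x4, takes a point from camera to tool coordinates, whose origin is the TCP and whose axes are the flange's). Camera axes: x right, y down, z forward; pixel columns grow to the right and rows downward; lengths in m; the calibration is good to about 2 mm. A picture is of the moment at which its call begins: read the wrist's pose just before it. camera_params takes no time and is no camera call.
- env.close_job(): hands the job in; it is judged then, once.
Trained networks look in the newest picture that a camera, given by its name, has taken for a name from the list of things; names that differ only in an ending like _2 or _b are one class to them, and where a whole thing is asked for, a point or a joint stands for the part that bears it (a point fixed in the world has none). Each returns a list of dicts, best first, with "confidence" (0 to 1); they miss things now and then, are a little off and sometimes report something else, mostly with a low value. They report only what shows in the picture. A call takes as long as a camera call. They do not tell look-alikes from the thing itself.
- env.boxes_of(camera, thing): "point" ([x, y, z] in m, in the coordinates of the camera as it stood for that picture, good to about 4 mm: the middle of the surface that is visible of it).
- env.outline_of(camera, thing): "region" (420x560 bool, what is visible of it).
- env.tip_of(camera, thing): "point" ([x, y, z] in m, in the coordinates of the camera as it stood for that picture, good to about 4 mm: a listed point, or the origin of a listed thing).
The state is a dict: "clock": time; "qpos": joint angles; "joint_vel": joint speeds; "effort": joint torques, N m; "tcp_pos": TCP position; "tool_rot": TCP orientation; "wrist_force": force on the tool from outside, world axes, zero at the start; "wrist_torque": the same for the moment, N m; "opening": finger opening in m; "grasp_force": force on a finger pad.
Only numpy, scipy, OpenCV 4.12 (cv2) and the standard library are available. Lean on these libraries where they do the work, as an engineer would, in place of code of your own. Each camera call takes 0.05 s, during which the arm holds its last target. There are 200 camera calls.

## Working session

There is one attempt and no reset: what is moved stays moved. The work goes in short steps, Python scripts to look and compute and a tool call to move; the robot and the scene stay as the last step left them, time stands still between calls to the robot, and variables do not carry over. Pictures are saved under pics/ and viewed, at most 10 in all, crops included, and the job is handed in when it is done.

Besides the shell and the picture viewer there is one more tool, called after "Emit:" by a JSON object that holds its "method" and its "body", one argument or row to a line. move_arm: Moves the arm, as the interface text tells. Its arguments: {"type":"object","properties":{"motion":{"type":"array","items":{"type":"object","properties":{"dx":{"type":"number"},"dy":{"type":"number"},"dz":{"type":"number"},"wx":{"type":"number"},"wy":{"type":"number"},"wz":{"type":"number"}}}},"claw":{"type":"number"},"grip_force":{"type":"number"}},"required":["motion"]}

```bash
mkdir -p pics; ls; cat > h.py <<'E'
import numpy as np, cv2
from bench import env
def world(cam,p,st=None):
    c=env.camera_params(cam); p=np.asarray(p,float)
    if cam=="wrist":
        from scipy.spatial.transform import Rotation as R
        st=st or env.read_state(); T=np.array(c["tool_from_camera"])
        return R.from_quat(st["tool_rot"]).apply(T[:3,:3]@p+T[:3,3])+st["tcp_pos"]
    return np.array(c["R"]).T@(p-np.array(c["t"]))
E
python3 - <<'E'
from h import *
np.set_printoptions(precision=4,suppress=True)
s=env.read_state(); print(s)
ims=[]
for c in ["scene","side"]:
    im,d=env.snapshot(c); cv2.imwrite(f"pics/{c}1.png",im)
    np.save(f"pics/{c}_d.npy",d)
    for n in ["stand","guide","slot","peg","lock_bar","push_plate"]:
        print(c,n,[(round(q["confidence"],2),world(c,q["point"])) for q in env.tip_of(c,n)])
    for n in ["pine","paint_jar","driver","pagoda","lotus","glue","tape"]:
        print(c,n,[(round(q["confidence"],2),world(c,q["point"])) for q in env.tip_of(c,n)[:2]])
print(env.read_state()["clock"])
E
```

```text
pics
{'clock': 0.0, 'qpos': array([ 1.098 ,  0.4684, -0.0116,  1.6036,  0.006 ,  1.0714, -0.0563]), 'joint_vel': array([-0.0015,  0.0012, -0.0003,  0.0012, -0.0012,  0.0012,  0.0001]), 'effort': array([ -0.0002, -52.0563,  -0.0125, -24.3743,  -0.0567,   0.0173,
         0.0002]), 'tcp_pos': array([ 0.2705, -0.5904,  0.2136]), 'tool_rot': array([ 0.977 ,  0.2132, -0.0003, -0.0009]), 'wrist_force': array([-0.1083,  0.2175, -0.2554]), 'wrist_torque': array([0.009 , 0.0289, 0.0039]), 'grasp_force': 0.0, 'opening': 0.09167551867198699}
scene stand [(0.58, array([0.5511, 0.0907, 0.0009])), (0.25, array([ 0.5255, -0.106 ,  0.0024])), (0.24, array([ 0.6009, -0.4051,  0.004 ]))]
scene guide [(0.73, array([ 0.7091, -0.0121, -0.001 ])), (0.55, array([ 0.6123, -0.0725,  0.0253]))]
scene slot [(0.93, array([0.6236, 0.0455, 0.0379]))]
scene peg [(0.58, array([0.4904, 0.1393, 0.1025]))]
scene lock_bar [(0.93, array([ 0.2182, -0.1995, -0.0013])), (0.76, array([ 0.6634, -0.2794,  0.0029])), (0.67, array([ 0.591 , -0.0029,  0.0301]))]
scene push_plate [(0.93, array([ 0.3754, -0.2458,  0.0608])), (0.55
[... 760 characters left out ...]
[ 0.6584, -0.2774,  0.0065])), (0.63, array([ 0.5892, -0.0007,  0.0309])), (0.5, array([0.4606, 0.4063, 0.001 ]))]
side push_plate [(0.68, array([ 0.3778, -0.2394,  0.0582])), (0.62, array([ 0.6335, -0.1239,  0.077 ])), (0.61, array([ 0.8294, -0.2557,  0.0601]))]
side pine [(0.87, array([ 0.6937,  0.1734, -0.0005]))]
side paint_jar [(0.85, array([ 0.7112, -0.0079,  0.0003]))]
side driver [(0.76, array([ 0.5275, -0.1083,  0.    ]))]
side pagoda [(0.62, array([ 0.6006, -0.4014,  0.0029]))]
side lotus [(0.69, array([ 0.4635,  0.4074, -0.0004]))]
side glue [(0.53, array([ 0.4835, -0.4142,  0.0007]))]
side tape [(0.81, array([0.6498, 0.4177, 0.0019])), (0.69, array([0.4598, 0.4068, 0.0005]))]
1.4
```

View pics/scene1.png

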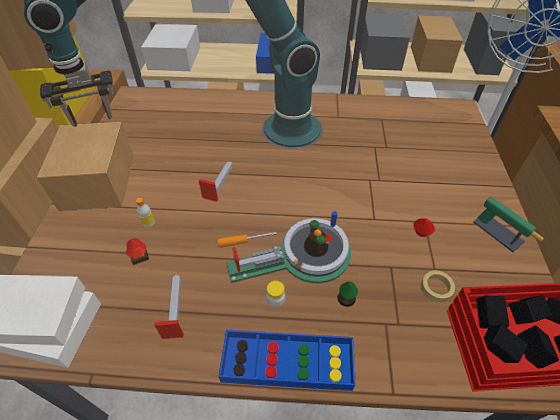

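View pics/side1.png

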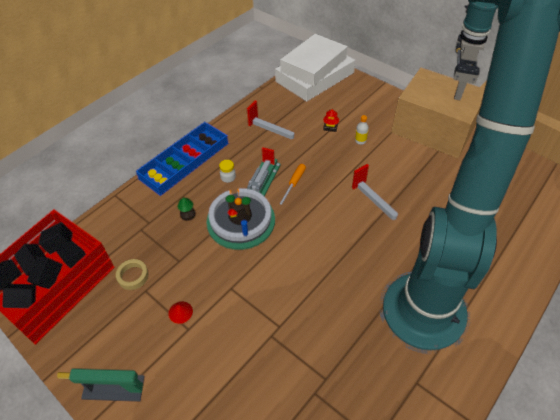

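```bash
cat >> h.py <<'E'
from scipy.spatial.transform import Rotation as R
def steps(s,target,yaw=None):
    """tool-frame total units to target (before turning) and yaw turn units; tool x yaw in deg"""
    r=R.from_quat(s["tool_rot"]); d=r.inv().apply(np.array(target)-s["tcp_pos"])/0.02
    x=r.apply([1,0,0]); y0=np.degrees(np.arctan2(x[1],x[0]))
    print("t",round(s["clock"],2),"tcp",s["tcp_pos"].round(4),"yaw",y0.round(1),"F",s["wrist_force"].round(1),"units",d.round(2),"tiltz",r.apply([0,0,1]).round(4),"wz",None if yaw is None else round(-(yaw-y0)/5,2))
E
python3 - <<'E'
from h import *
print(np.array(env.camera_params("wrist")["tool_from_camera"]).round(3),env.camera_params("wrist")["fx"])
steps(env.read_state(),[.56,-.02,.36],53.8)
E
```

```text
[[ 0.001 -0.955 -0.296  0.085]
 [ 1.     0.001  0.001 -0.001]
 [-0.001 -0.296  0.955 -0.17 ]
 [ 0.     0.     0.     1.   ]] 313.28880787907036
t 1.4 tcp [ 0.2708 -0.5909  0.2146] yaw 24.6 F [-0.7 -0.3  0.1] units [ 25.04 -19.93  -7.27] tiltz [-0.  0. -1.] wz -5.84
```

Emit:
{"method": "move_arm", "body": {
  "motion": [
    {"dx":0.9,"dy":-0.7,"dz":-0.6},
    {"dx":0.9,"dy":-0.7,"dz":-0.6},
    {"dx":0.9,"dy":-0.7,"dz":-0.6},
    {"dx":0.9,"dy":-0.7,"dz":-0.6},
    {"dx":0.9,"dy":-0.7,"dz":-0.6},
    {"dx":0.9,"dy":-0.7,"dz":-0.6},
    {"dx":0.9,"dy":-0.7,"dz":-0.6},
    {"dx":0.9,"dy":-0.7,"dz":-0.6},
    {"dx":0.9,"dy":-0.7,"dz":-0.6},
    {"dx":0.9,"dy":-0.7,"dz":-0.6}
  ],
  "claw": 0
}}

```text
invalid input at $.motion[0]: expected keys dx, dy, dz, wx, wy, wz
```

Emit:
{"method": "move_arm", "body": {
  "motion": [
    {"dx":0.9,"dy":-0.7,"dz":-0.6,"wx":0,"wy":0,"wz":0},
    {"dx":0.9,"dy":-0.7,"dz":-0.6,"wx":0,"wy":0,"wz":0},
    {"dx":0.9,"dy":-0.7,"dz":-0.6,"wx":0,"wy":0,"wz":0},
    {"dx":0.9,"dy":-0.7,"dz":-0.6,"wx":0,"wy":0,"wz":0},
    {"dx":0.9,"dy":-0.7,"dz":-0.6,"wx":0,"wy":0,"wz":0},
    {"dx":0.9,"dy":-0.7,"dz":-0.6,"wx":0,"wy":0,"wz":0},
    {"dx":0.9,"dy":-0.7,"dz":-0.6,"wx":0,"wy":0,"wz":0},
    {"dx":0.9,"dy":-0.7,"dz":-0.6,"wx":0,"wy":0,"wz":0},
    {"dx":0.9,"dy":-0.7,"dz":-0.6,"wx":0,"wy":0,"wz":0},
    {"dx":0.9,"dy":-0.7,"dz":-0.6,"wx":0,"wy":0,"wz":0}
  ],
  "claw": 0
}}

```text
clock: 2.23
tcp_pos: [0.3765, -0.3875, 0.3354]
tool_rot: [0.977, 0.213, 0.0, 0.0]
wrist_force: [0.5, 0.2, 0.2]
opening: 0.0273
grasp_force: 0.0
```

Emit:
{"method": "move_arm", "body": {
  "motion": [
    {"dx":0.9,"dy":-0.7,"dz":-0.1,"wx":0,"wy":0,"wz":0},
    {"dx":0.9,"dy":-0.7,"dz":-0.1,"wx":0,"wy":0,"wz":0},
    {"dx":0.9,"dy":-0.7,"dz":-0.1,"wx":0,"wy":0,"wz":0},
    {"dx":0.9,"dy":-0.7,"dz":-0.1,"wx":0,"wy":0,"wz":0},
    {"dx":0.9,"dy":-0.7,"dz":-0.1,"wx":0,"wy":0,"wz":0},
    {"dx":0.9,"dy":-0.7,"dz":-0.1,"wx":0,"wy":0,"wz":0},
    {"dx":0.9,"dy":-0.7,"dz":-0.1,"wx":0,"wy":0,"wz":0},
    {"dx":0.9,"dy":-0.7,"dz":-0.1,"wx":0,"wy":0,"wz":0},
    {"dx":0.9,"dy":-0.7,"dz":-0.1,"wx":0,"wy":0,"wz":0},
    {"dx":0.9,"dy":-0.7,"dz":-0.1,"wx":0,"wy":0,"wz":0}
  ]
}}

```text
clock: 3.07
tcp_pos: [0.4818, -0.1853, 0.3549]
tool_rot: [0.977, 0.213, 0.0, 0.0]
wrist_force: [1.0, -0.6, 0.6]
opening: 0.0005
grasp_force: 0.0
```

Emit:
{"method": "move_arm", "body": {
  "motion": [
    {"dx":0.7,"dy":-0.6,"dz":0,"wx":0,"wy":0,"wz":0},
    {"dx":0.7,"dy":-0.6,"dz":0,"wx":0,"wy":0,"wz":0},
    {"dx":0.7,"dy":-0.6,"dz":0,"wx":0,"wy":0,"wz":0},
    {"dx":0.7,"dy":-0.6,"dz":0,"wx":0,"wy":0,"wz":0},
    {"dx":0.7,"dy":-0.6,"dz":0,"wx":0,"wy":0,"wz":0},
    {"dx":0.7,"dy":-0.6,"dz":0,"wx":0,"wy":0,"wz":0},
    {"dx":0.7,"dy":-0.6,"dz":0,"wx":0,"wy":0,"wz":0},
    {"dx":0.7,"dy":-0.6,"dz":0,"wx":0,"wy":0,"wz":0},
    {"dx":0,"dy":0,"dz":0,"wx":0,"wy":0,"wz":0},
    {"dx":0,"dy":0,"dz":0,"wx":0,"wy":0,"wz":0}
  ]
}}

```text
clock: 3.9
tcp_pos: [0.5432, -0.0518, 0.3545]
tool_rot: [0.977, 0.214, -0.0, 0.0]
wrist_force: [-0.1, -0.8, -0.5]
opening: 0.0007
grasp_force: 0.0
```

```bash
python3 - <<'E'
from h import *
np.set_printoptions(precision=4,suppress=True)
s=env.read_state(); steps(s,[.4765,.1187,.25],53.8)
im,d=env.snapshot("wrist"); cv2.imwrite("pics/w1.png",im); np.savez("pics/w1.npz",im=im,d=d,p=s["tcp_pos"],q=s["tool_rot"])
for n in ["stand","guide","slot","peg","lock_bar","push_plate"]:
    print(n,[(round(q["confidence"],2),world("wrist",q["point"],s)) for q in env.tip_of("wrist",n)])
E
```

```text
t 3.9 tcp [ 0.5432 -0.0518  0.3545] yaw 24.7 F [-0.1 -0.8 -0.5] units [ 0.54 -9.14  5.23] tiltz [-0.0003 -0.0001 -1.    ] wz -5.81
stand [(0.66, array([ 0.5539,  0.0927, -0.001 ]))]
guide [(0.68, array([ 0.634 , -0.1216,  0.0749])), (0.63, array([ 0.6171, -0.0712,  0.0261]))]
slot [(0.67, array([0.6249, 0.0413, 0.0383])), (0.27, array([ 0.6973,  0.1767, -0.0012]))]
peg [(0.82, array([0.4893, 0.1366, 0.1001]))]
lock_bar [(0.74, array([ 0.6643, -0.2788,  0.0031])), (0.71, array([ 0.5943, -0.0022,  0.0331])), (0.18, array([ 0.5277, -0.109 ,  0.0008]))]
push_plate [(0.8, array([ 0.8295, -0.2511,  0.0583])), (0.79, array([ 0.6329, -0.1212,  0.0757])), (0.56, array([ 0.3802, -0.2448,  0.0612])), (0.52, array([ 0.5997, -0.4045,  0.0015]))]
```

View pics/w1.png

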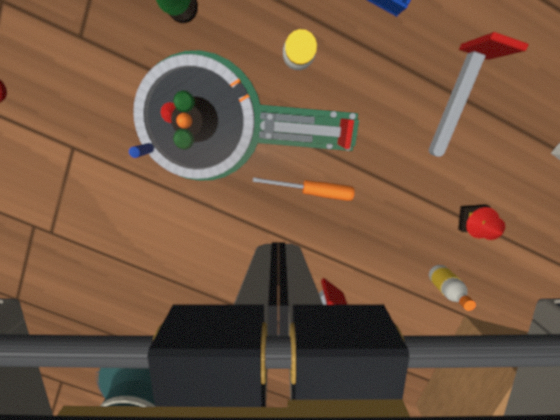

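```bash
cat >> h.py <<'E'
def cloud(f):
    z=np.load(f); im,d=z["im"],z["d"]; c=env.camera_params("wrist")
    v,u=np.mgrid[:420,:560].astype(np.float32)
    x=(u-c["cx"])/c["fx"]; y=(v-c["cy"])/c["fy"]; a,b=x.copy(),y.copy()
    for _ in range(8):
        k=1+c["k1"]*(a*a+b*b); a,b=x/k,y/k
    T=np.array(c["tool_from_camera"]); P=np.stack([a*d,b*d,d],-1)
    W=R.from_quat(z["q"]).apply((P.reshape(-1,3)@T[:3,:3].T+T[:3,3]))+z["p"]
    W=W.reshape(420,560,3); W[d<=0]=np.nan
    return im,W
def analyse(f):
    from scipy.optimize import least_squares
    im,W=cloud(f); hsv=cv2.cvtColor(im,cv2.COLOR_BGR2HSV); H,S,V=[hsv[...,i].astype(int) for i in range(3)]
    z=W[...,2]; c=np.array([.555,.091])
    for _ in range(4):
        rr=np.linalg.norm(W[...,:2]-c,axis=-1)
        m=(abs(z-.046)<.006)&(rr>.066)&(rr<.096)&(S<60)&(V>110)
        p=W[m][:,:2]
        c=c+np.mean(0*p,0)
        r=least_squares(lambda q:np.clip(abs(np.hypot(*(p-q[:2]).T)-.081)-.007,0,None),c); c=r.x
    print("axis",c.round(4),"n",m.sum(),"rimz",np.median(W[m][:,2]).round(4))
    # peg top
    m=(H>100)&(H<130)&(S>120)&(z>.092)&(z<.108)&(rr<.12); pg=np.nanmean(W[m],0); print("peg",pg.round(4),m.sum(),"r",np.hypot(*(pg[:2]-c)).round(4))
    m=(H>5)&(H<22)&(S>100)&(z>.03)&(z<.055)&(rr>.07)&(rr<.092); sl=np.nanmean(W[m],0); print("slot",sl.round(4),m.sum(),"r",np.hypot(*(sl[:2]-c)).round(4))
    m=((H<6)|(H>174))&(S>140)&(rr>.13)&(rr<.28)&(z>.085)&(z<.097); pl=np.nanmean(W[m],0); 
    print("plate top",pl.round(4),m.sum())
    uu=W[m][:,:2]-pl[:2]
    if len(uu)>5: w,v=np.linalg.eigh(uu.T@uu); print("plate normal",np.degrees(np.arctan2(*v[::-1,0]))%180)
    a=lambda p:np.degrees(np.arctan2(p[1]-c[1],p[0]-c[0]))
    print("angles peg,slot,plate",a(pg),a(sl),a(pl),"r plate",np.hypot(*(pl[:2]-c)))
    return im,W,c
E
python3 - <<'E'
from h import *
im,W,c=analyse("pics/w1.npz")
# bar top in guide: grey at z~43 and cheeks at 46, direction fit
rr=np.linalg.norm(W[...,:2]-c,axis=-1); an=np.degrees(np.arctan2(W[...,1]-c[1],W[...,0]-c[0]))
m=(rr>.1)&(rr<.26)&(abs(an+69)<16)&(W[...,2]>.008)&(W[...,2]<.018)
p=W[m][:,:2]; w,v=np.linalg.eigh(np.cov(p.T)); print("arm",p.mean(0),m.sum(),np.degrees(np.arctan2(*v[::-1,1])))
m=(rr>.1)&(rr<.26)&(abs(an+69)<16)&(W[...,2]>.025)&(W[...,2]<.06)
p=W[m][:,:2]; print("guide body mean angle",an[m].mean()); w,v=np.linalg.eigh(np.cov(p.T)); print(p.mean(0),m.sum(),np.degrees(np.arctan2(*v[::-1,1])))
E
```

```text
axis [0.5562 0.0922] n 3257 rimz 0.0457
peg [0.4911 0.1372 0.099 ] 99 r 0.0791
slot [0.624  0.0472 0.0454] 68 r 0.0814
plate top [ 0.6326 -0.1155  0.0896] 178
plate normal 109.75127145149855
angles peg,slot,plate 145.31055209708816 -33.551931009721436 -69.80489643319038 r plate 0.22128317967511488
arm [ 0.61886095 -0.06759929] 1094 111.38115171772458
guide body mean angle -69.71269263258839
[ 0.61336768 -0.06275332] 2324 109.75954853141681
```

Emit:
{"method": "move_arm", "body": {
  "motion": [
    {"dx":0,"dy":-0.89,"dz":0.7,"wx":0,"wy":0,"wz":0},
    {"dx":0,"dy":-0.89,"dz":0.7,"wx":0,"wy":0,"wz":0},
    {"dx":0,"dy":-0.89,"dz":0.7,"wx":0,"wy":0,"wz":0},
    {"dx":0,"dy":-0.89,"dz":0.7,"wx":0,"wy":0,"wz":0},
    {"dx":0,"dy":-0.89,"dz":0.7,"wx":0,"wy":0,"wz":0},
    {"dx":0,"dy":-0.89,"dz":0.7,"wx":0,"wy":0,"wz":0},
    {"dx":0,"dy":-0.89,"dz":0.7,"wx":0,"wy":0,"wz":0},
    {"dx":0,"dy":-0.89,"dz":0.7,"wx":0,"wy":0,"wz":0},
    {"dx":0,"dy":-0.89,"dz":0.7,"wx":0,"wy":0,"wz":0},
    {"dx":0,"dy":-0.89,"dz":0.7,"wx":0,"wy":0,"wz":0}
  ]
}}

```text
clock: 5.08
tcp_pos: [0.4688, 0.1097, 0.2141]
tool_rot: [0.977, 0.213, 0.0, 0.0]
wrist_force: [0.8, -0.0, -0.1]
opening: 0.0003
grasp_force: 0.0
```

Emit:
{"method": "move_arm", "body": {
  "motion": [
    {"dx":0,"dy":0,"dz":0.5,"wx":0,"wy":0,"wz":-0.7},
    {"dx":0,"dy":0,"dz":0.5,"wx":0,"wy":0,"wz":-0.7},
    {"dx":0,"dy":0,"dz":0.5,"wx":0,"wy":0,"wz":-0.7},
    {"dx":0,"dy":0,"dz":0.5,"wx":0,"wy":0,"wz":-0.7},
    {"dx":0,"dy":0,"dz":0.5,"wx":0,"wy":0,"wz":-0.7},
    {"dx":0,"dy":0,"dz":0.5,"wx":0,"wy":0,"wz":-0.7},
    {"dx":0,"dy":0,"dz":0.5,"wx":0,"wy":0,"wz":-0.7},
    {"dx":0,"dy":0,"dz":0.5,"wx":0,"wy":0,"wz":-0.7},
    {"dx":0,"dy":0,"dz":0,"wx":0,"wy":0,"wz":-0.5},
    {"dx":0,"dy":0,"dz":0,"wx":0,"wy":0,"wz":0}
  ]
}}

```text
clock: 5.92
tcp_pos: [0.4688, 0.1089, 0.134]
tool_rot: [0.886, 0.463, -0.001, -0.0]
wrist_force: [-0.1, -0.5, 0.8]
opening: 0.0006
grasp_force: 0.0
```

```bash
python3 - <<'E'
from h import *
steps(env.read_state(),[.470,.1095,.065],55.3)
E
```

```text
t 5.92 tcp [0.4688 0.1089 0.134 ] yaw 55.1 F [-0.1 -0.5  0.8] units [0.06 0.03 3.45] tiltz [-1.2e-03 -1.0e-04 -1.0e+00] wz -0.03
```

Emit:
{"method": "move_arm", "body": {
  "motion": [
    {"dx":0,"dy":0,"dz":0.6,"wx":0,"wy":0,"wz":0},
    {"dx":0,"dy":0,"dz":0.6,"wx":0,"wy":0,"wz":0},
    {"dx":0,"dy":0,"dz":0.6,"wx":0,"wy":0,"wz":0},
    {"dx":0,"dy":0,"dz":0.6,"wx":0,"wy":0,"wz":0},
    {"dx":0,"dy":0,"dz":0.6,"wx":0,"wy":0,"wz":0},
    {"dx":0,"dy":0,"dz":0.45,"wx":0,"wy":0,"wz":0},
    {"dx":0.2,"dy":0,"dz":0,"wx":0,"wy":0,"wz":0},
    {"dx":0.2,"dy":0,"dz":0,"wx":0,"wy":0,"wz":0},
    {"dx":0.2,"dy":0,"dz":0,"wx":0,"wy":0,"wz":0},
    {"dx":0.2,"dy":0,"dz":0,"wx":0,"wy":0,"wz":0}
  ]
}}

```text
clock: 6.75
tcp_pos: [0.4791, 0.1233, 0.0661]
tool_rot: [0.886, 0.463, 0.001, 0.0]
wrist_force: [-0.2, 0.9, 0.1]
opening: 0.0003
grasp_force: 0.0
```

Emit:
{"method": "move_arm", "body": {
  "motion": [
    {"dx":0.21,"dy":-0.05,"dz":0,"wx":0,"wy":0,"wz":0.6},
    {"dx":0.21,"dy":-0.05,"dz":0,"wx":0,"wy":0,"wz":0.6},
    {"dx":0.21,"dy":-0.05,"dz":0,"wx":0,"wy":0,"wz":0.6},
    {"dx":0.21,"dy":-0.05,"dz":0,"wx":0,"wy":0,"wz":0.6},
    {"dx":0.21,"dy":-0.05,"dz":0,"wx":0,"wy":0,"wz":0.6},
    {"dx":0.21,"dy":-0.05,"dz":0,"wx":0,"wy":0,"wz":0.6},
    {"dx":0.21,"dy":-0.05,"dz":0,"wx":0,"wy":0,"wz":0.6},
    {"dx":0.14,"dy":-0.03,"dz":0,"wx":0,"wy":0,"wz":0.4},
    {"dx":0.07,"dy":-0.02,"dz":0,"wx":0,"wy":0,"wz":0.2},
    {"dx":0,"dy":0,"dz":0,"wx":0,"wy":0,"wz":0}
  ]
}}

```text
clock: 7.58
tcp_pos: [0.4969, 0.1518, 0.066]
tool_rot: [0.963, 0.268, 0.0, 0.0]
wrist_force: [-0.7, -0.3, -0.2]
opening: 0.0007
grasp_force: 0.2
```

```bash
cat > m.py <<'E'
from h import *
import sys
s=env.read_state(); steps(s,s["tcp_pos"])
im,d=env.snapshot("wrist"); f=f"pics/{sys.argv[1]}"; cv2.imwrite(f+".png",im); np.savez(f+".npz",im=im,d=d,p=s["tcp_pos"],q=s["tool_rot"])
try: analyse(f+".npz")
except Exception as e: print(e)
im,d=env.snapshot("scene"); cv2.imwrite(f+"_s.png",im)
for c in ("wrist","scene","side"):
    if c=="side": env.snapshot(c)
    for n in ("slot","peg"):
        for q in env.tip_of(c,n)[:1]:
            p=world(c,q["point"],s); print(c,n,q["confidence"],p.round(4),np.degrees(np.arctan2(p[1]-.0922,p[0]-.5562)).round(1))
E
python3 m.py w2
```

```text
t 7.58 tcp [0.4969 0.1518 0.066 ] yaw 31.1 F [-0.7 -0.3 -0.2] units [0. 0. 0.] tiltz [ 8.e-04 -1.e-04 -1.e+00] wz None
axis [0.5562 0.093 ] n 13840 rimz 0.0459
peg [0.5142 0.162  0.099 ] 908 r 0.0808
slot [0.5983 0.0251 0.044 ] 381 r 0.0799
plate top [nan nan nan] 0
angles peg,slot,plate 121.33984403867568 -58.22150531745166 nan r plate nan
wrist slot 0.58 [0.5991 0.0232 0.0385] -58.1
wrist peg 0.88 [0.5107 0.1624 0.1001] 122.9
scene slot 0.96 [0.5982 0.0238 0.0378] -58.4
scene peg 0.82 [0.5113 0.1616 0.1003] 122.9
side peg 0.92 [0.5142 0.1611 0.0982] 121.4h.py:40: RuntimeWarning: Mean of empty slice
  m=((H<6)|(H>174))&(S>140)&(rr>.13)&(rr<.28)&(z>.085)&(z<.097); pl=np.nanmean(W[m],0);
```

Emit:
{"method": "move_arm", "body": {
  "motion": [
    {"dx":0.16,"dy":-0.04,"dz":0,"wx":0,"wy":0,"wz":0.45},
    {"dx":0.16,"dy":-0.04,"dz":0,"wx":0,"wy":0,"wz":0.45},
    {"dx":0.16,"dy":-0.04,"dz":0,"wx":0,"wy":0,"wz":0.45},
    {"dx":0.1,"dy":-0.02,"dz":0,"wx":0,"wy":0,"wz":0.3},
    {"dx":0.06,"dy":-0.02,"dz":0,"wx":0,"wy":0,"wz":0.15},
    {"dx":0,"dy":0,"dz":0,"wx":0,"wy":0,"wz":0},
    {"dx":0,"dy":0,"dz":0,"wx":0,"wy":0,"wz":0},
    {"dx":0,"dy":0,"dz":0,"wx":0,"wy":0,"wz":0},
    {"dx":0,"dy":0,"dz":0,"wx":0,"wy":0,"wz":0},
    {"dx":0,"dy":0,"dz":0,"wx":0,"wy":0,"wz":0}
  ]
}}

```text
clock: 8.87
tcp_pos: [0.5061, 0.1603, 0.0655]
tool_rot: [0.981, 0.192, -0.0, -0.0]
wrist_force: [-0.7, -1.1, -0.2]
opening: 0.0002
grasp_force: 0.5
```

```bash
python3 m.py w3 2>/dev/null
```

```text
t 8.87 tcp [0.5061 0.1603 0.0655] yaw 22.1 F [-0.7 -1.1 -0.2] units [0. 0. 0.] tiltz [-2.e-04  0.e+00 -1.e+00] wz None
axis [0.5563 0.093 ] n 14114 rimz 0.0459
peg [0.5248 0.1674 0.099 ] 925 r 0.0808
slot [0.5881 0.0197 0.0439] 396 r 0.0799
plate top [nan nan nan] 0
angles peg,slot,plate 112.9177898703827 -66.51069304093798 nan r plate nan
wrist slot 0.83 [0.591  0.0143 0.0416] -65.9
wrist peg 0.75 [0.5221 0.1669 0.1005] 114.5
scene slot 0.91 [0.592  0.0172 0.0399] -64.5
scene peg 0.93 [0.5233 0.1671 0.1008] 113.8
side slot 0.58 [0.5862 0.0143 0.0345] -68.9
side peg 0.61 [0.5248 0.1688 0.1027] 112.3
```

View pics/w3.png

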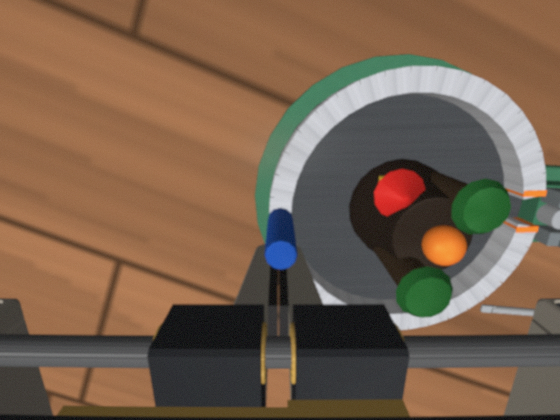

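Emit:
{"method": "move_arm", "body": {
  "motion": [
    {"dx":0.05,"dy":-0.01,"dz":0,"wx":0,"wy":0,"wz":0.14},
    {"dx":0.05,"dy":-0.01,"dz":0,"wx":0,"wy":0,"wz":0.14},
    {"dx":0.05,"dy":-0.01,"dz":0,"wx":0,"wy":0,"wz":0.14},
    {"dx":0.05,"dy":-0.01,"dz":0,"wx":0,"wy":0,"wz":0.14},
    {"dx":0,"dy":0,"dz":0,"wx":0,"wy":0,"wz":0},
    {"dx":0,"dy":0,"dz":0,"wx":0,"wy":0,"wz":0},
    {"dx":0,"dy":0,"dz":0,"wx":0,"wy":0,"wz":0},
    {"dx":0,"dy":0,"dz":0,"wx":0,"wy":0,"wz":0},
    {"dx":0,"dy":0,"dz":0,"wx":0,"wy":0,"wz":0},
    {"dx":0,"dy":0,"dz":0,"wx":0,"wy":0,"wz":0}
  ]
}}

```text
clock: 10.15
tcp_pos: [0.5099, 0.1626, 0.0657]
tool_rot: [0.986, 0.168, 0.0, -0.0]
wrist_force: [-1.2, 0.9, -1.2]
opening: 0.0003
grasp_force: 0.5
```

```bash
python3 m.py w4 2>/dev/null; python3 -c "
import cv2;a=cv2.imread('pics/w4.png')[150:270,420:560];cv2.imwrite('pics/w4c.png',cv2.resize(a,None,fx=5,fy=5,interpolation=2))"
```

```text
t 10.15 tcp [0.5099 0.1626 0.0657] yaw 19.3 F [-1.2  0.9 -1.2] units [0. 0. 0.] tiltz [ 4.e-04  3.e-04 -1.e+00] wz None
axis [0.5563 0.0929] n 13997 rimz 0.0459
peg [0.5288 0.169  0.099 ] 919 r 0.0808
slot [0.5843 0.0182 0.0439] 389 r 0.0799
plate top [nan nan nan] 0
angles peg,slot,plate 109.87457383347076 -69.44901715625566 nan r plate nan
wrist slot 0.88 [0.5872 0.0149 0.0412] -68.2
wrist peg 0.65 [0.5251 0.1667 0.1003] 112.7
scene slot 0.77 [0.5856 0.0159 0.0394] -68.9
scene peg 0.57 [0.5261 0.1689 0.103 ] 111.4
side slot 0.73 [0.5824 0.0118 0.0368] -72.0
side peg 0.94 [0.5286 0.168  0.1025] 110.0
```

View pics/w4c.png

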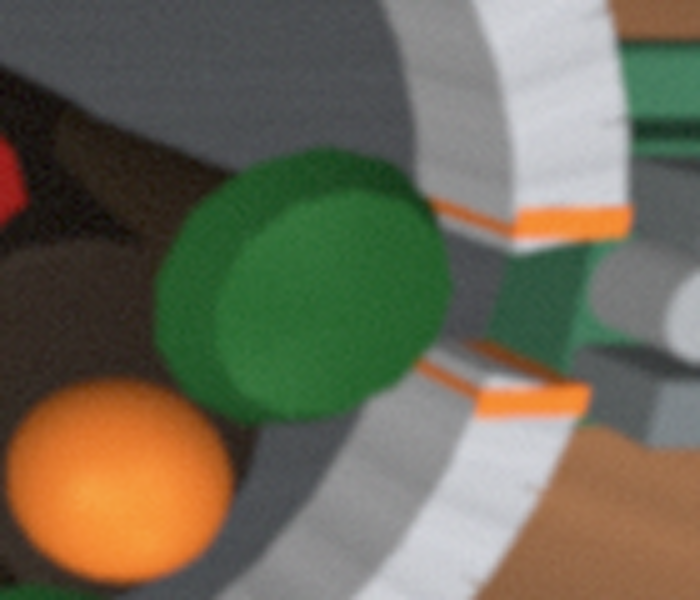

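Emit:
{"method": "move_arm", "body": {
  "motion": [
    {"dx":-0.3,"dy":0,"dz":0,"wx":0,"wy":0,"wz":0},
    {"dx":-0.6,"dy":0,"dz":0,"wx":0,"wy":0,"wz":0},
    {"dx":0,"dy":0,"dz":-0.6,"wx":0,"wy":0,"wz":-0.09},
    {"dx":0,"dy":0,"dz":-0.9,"wx":0,"wy":0,"wz":-0.09},
    {"dx":0,"dy":0,"dz":-1,"wx":0,"wy":0,"wz":0},
    {"dx":0,"dy":0,"dz":-1,"wx":0,"wy":0,"wz":0},
    {"dx":0,"dy":0,"dz":-1,"wx":0,"wy":0,"wz":0},
    {"dx":0,"dy":0,"dz":-1,"wx":0,"wy":0,"wz":0},
    {"dx":0,"dy":0,"dz":-1,"wx":0,"wy":0,"wz":0},
    {"dx":0,"dy":0,"dz":-1,"wx":0,"wy":0,"wz":0}
  ]
}}

```text
clock: 11.43
tcp_pos: [0.493, 0.1566, 0.2178]
tool_rot: [0.984, 0.176, 0.001, 0.0]
wrist_force: [0.6, 0.5, 0.3]
opening: 0.0005
grasp_force: 0.0
```

Emit:
{"method": "move_arm", "body": {
  "motion": [
    {"dx":0,"dy":0.9,"dz":0,"wx":0,"wy":0,"wz":0},
    {"dx":0,"dy":0.9,"dz":0,"wx":0,"wy":0,"wz":0},
    {"dx":0,"dy":0.9,"dz":0,"wx":0,"wy":0,"wz":0},
    {"dx":0,"dy":0.9,"dz":0,"wx":0,"wy":0,"wz":0},
    {"dx":0,"dy":0.9,"dz":0,"wx":0,"wy":0,"wz":0},
    {"dx":0,"dy":0.9,"dz":0,"wx":0,"wy":0,"wz":0},
    {"dx":0,"dy":0.9,"dz":0,"wx":0,"wy":0,"wz":0},
    {"dx":0,"dy":0.9,"dz":0,"wx":0,"wy":0,"wz":0},
    {"dx":0,"dy":0.9,"dz":0,"wx":0,"wy":0,"wz":0},
    {"dx":0,"dy":0,"dz":0,"wx":0,"wy":0,"wz":0}
  ]
}}

```text
clock: 12.27
tcp_pos: [0.5501, 0.0003, 0.2165]
tool_rot: [0.985, 0.173, 0.001, 0.001]
wrist_force: [-0.6, -0.7, -0.0]
opening: 0.0002
grasp_force: 0.0
```

```bash
python3 m.py w5 2>/dev/null; python3 - <<'E'
from h import *
steps(env.read_state(),[.648,-.156,.06],20.2)
E
```

```text
t 12.27 tcp [5.501e-01 3.000e-04 2.165e-01] yaw 19.9 F [-0.6 -0.7 -0. ] units [0. 0. 0.] tiltz [ 0.0018 -0.0018 -1.    ] wz None
axis [0.5563 0.0925] n 5926 rimz 0.0458
peg [0.5288 0.1664 0.0987] 243 r 0.0789
slot [0.5843 0.0169 0.0453] 114 r 0.0807
plate top [ 0.6326 -0.1152  0.0893] 388
plate normal 110.08726579987176
angles peg,slot,plate 110.43995585984987 -69.71060499691588 -69.83677059043862 r plate 0.22132698313399213
wrist slot 0.62 [0.5858 0.0144 0.0378] -69.2
wrist peg 0.73 [0.527  0.1674 0.0999] 111.2
scene slot 0.95 [0.5871 0.0177 0.0418] -67.4
scene peg 0.56 [0.524  0.1677 0.1023] 113.1
side slot 0.89 [0.5853 0.0145 0.0355] -69.5
side peg 0.65 [0.5304 0.1676 0.101 ] 108.9
t 12.72 tcp [0.5486 0.0053 0.2157] yaw 20.3 F [ 0.   0.3 -0.3] units [1.86 9.29 7.79] tiltz [ 1.e-04  1.e-04 -1.e+00] wz 0.02
```

View pics/w5.png

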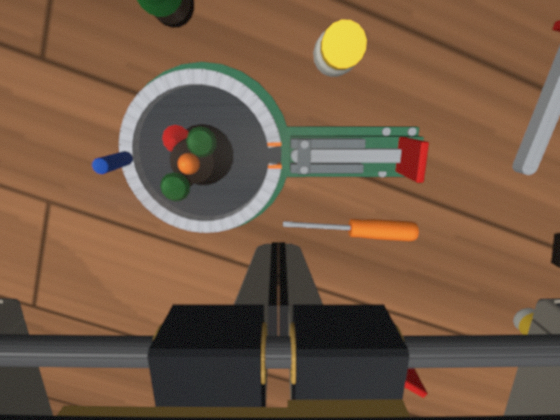

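Emit:
{"method": "move_arm", "body": {
  "motion": [
    {"dx":0.19,"dy":0.95,"dz":0,"wx":0,"wy":0,"wz":0},
    {"dx":0.19,"dy":0.95,"dz":0,"wx":0,"wy":0,"wz":0},
    {"dx":0.19,"dy":0.95,"dz":0,"wx":0,"wy":0,"wz":0},
    {"dx":0.19,"dy":0.95,"dz":0,"wx":0,"wy":0,"wz":0},
    {"dx":0.19,"dy":0.95,"dz":0.2,"wx":0,"wy":0,"wz":0},
    {"dx":0.19,"dy":0.95,"dz":0.3,"wx":0,"wy":0,"wz":0},
    {"dx":0.19,"dy":0.95,"dz":0.5,"wx":0,"wy":0,"wz":0},
    {"dx":0.19,"dy":0.95,"dz":0.5,"wx":0,"wy":0,"wz":0},
    {"dx":0.19,"dy":0.95,"dz":0.5,"wx":0,"wy":0,"wz":0},
    {"dx":0.15,"dy":0.74,"dz":0,"wx":0,"wy":0,"wz":0}
  ]
}}

```text
clock: 13.55
tcp_pos: [0.6471, -0.158, 0.173]
tool_rot: [0.985, 0.175, -0.002, -0.0]
wrist_force: [0.5, -0.3, -0.3]
opening: 0.0005
grasp_force: 0.0
```

```bash
python3 - <<'E'
from h import *
steps(env.read_state(),[.648,-.156,.06],20.2)
E
```

```text
t 13.55 tcp [ 0.6471 -0.158   0.173 ] yaw 20.2 F [ 0.5 -0.3 -0.3] units [ 0.1  -0.07  5.65] tiltz [-3.7e-03  3.0e-04 -1.0e+00] wz -0.0
```

Emit:
{"method": "move_arm", "body": {
  "motion": [
    {"dx":0.1,"dy":0,"dz":0.7,"wx":0,"wy":0,"wz":0},
    {"dx":0,"dy":0,"dz":0.7,"wx":0,"wy":0,"wz":0},
    {"dx":0,"dy":0,"dz":0.7,"wx":0,"wy":0,"wz":0},
    {"dx":0,"dy":0,"dz":0.7,"wx":0,"wy":0,"wz":0},
    {"dx":0,"dy":0,"dz":0.7,"wx":0,"wy":0,"wz":0},
    {"dx":0,"dy":0,"dz":0.7,"wx":0,"wy":0,"wz":0},
    {"dx":0,"dy":0,"dz":0.6,"wx":0,"wy":0,"wz":0},
    {"dx":0,"dy":0,"dz":0.5,"wx":0,"wy":0,"wz":0},
    {"dx":0,"dy":0,"dz":0.35,"wx":0,"wy":0,"wz":0},
    {"dx":0,"dy":0,"dz":0,"wx":0,"wy":0,"wz":0}
  ]
}}

```text
clock: 14.38
tcp_pos: [0.6487, -0.1561, 0.0606]
tool_rot: [0.984, 0.176, -0.001, -0.0]
wrist_force: [0.1, -0.5, 0.4]
opening: 0.0009
grasp_force: 0.0
```

Emit:
{"method": "move_arm", "body": {
  "motion": [
    {"dx":0,"dy":-0.3,"dz":0,"wx":0,"wy":0,"wz":0},
    {"dx":0,"dy":-0.3,"dz":0,"wx":0,"wy":0,"wz":0},
    {"dx":0,"dy":-0.3,"dz":0,"wx":0,"wy":0,"wz":0},
    {"dx":0,"dy":-0.25,"dz":0,"wx":0,"wy":0,"wz":0},
    {"dx":0,"dy":-0.2,"dz":0,"wx":0,"wy":0,"wz":0},
    {"dx":0,"dy":-0.2,"dz":0,"wx":0,"wy":0,"wz":0},
    {"dx":0,"dy":-0.2,"dz":0,"wx":0,"wy":0,"wz":0},
    {"dx":0,"dy":-0.2,"dz":0,"wx":0,"wy":0,"wz":0},
    {"dx":0,"dy":-0.2,"dz":0,"wx":0,"wy":0,"wz":0},
    {"dx":0,"dy":-0.2,"dz":0,"wx":0,"wy":0,"wz":0}
  ]
}}

```text
clock: 15.22
tcp_pos: [0.6338, -0.1125, 0.0631]
tool_rot: [0.985, 0.175, 0.0, 0.0]
wrist_force: [0.6, -2.7, 2.9]
opening: 0.0003
grasp_force: 1.7
```

```bash
python3 m.py w6 2>/dev/null;python3 - <<'E'
from h import *
s=env.read_state();print(np.hypot(*(s["tcp_pos"][:2]-[.5563,.0926])))
E
```

```text
t 15.22 tcp [ 0.6338 -0.1125  0.0631] yaw 20.2 F [ 0.6 -2.7  2.9] units [0. 0. 0.] tiltz [ 1.1e-03 -8.0e-04 -1.0e+00] wz None
axis [0.5572 0.0889] n 4381 rimz 0.0456
peg [nan nan nan] 0 r nan
slot [0.5875 0.0154 0.0439] 380 r 0.0795
plate top [ 0.635  -0.0908  0.0895] 480
plate normal 101.894988881532
angles peg,slot,plate nan -67.6098446332435 -66.60939845329729 r plate 0.19582035455863245
wrist slot 0.94 [0.5877 0.0099 0.0388] -69.1
scene slot 0.6 [0.5854 0.0157 0.0415] -69.1
scene peg 0.65 [ 0.4604  0.4133 -0.0005] 106.6
side slot 0.94 [0.5843 0.0151 0.0373] -70.0
side peg 0.59 [0.528  0.1699 0.1011] 109.9
0.21817356909261634
```

View pics/w6.png

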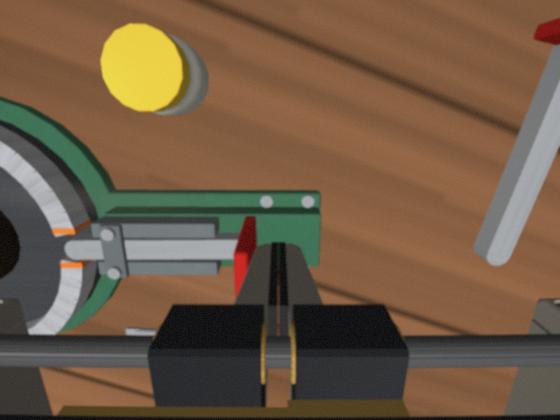

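Emit:
{"method": "move_arm", "body": {
  "motion": [
    {"dx":0,"dy":-0.12,"dz":0,"wx":0,"wy":0,"wz":0},
    {"dx":0,"dy":-0.12,"dz":0,"wx":0,"wy":0,"wz":0},
    {"dx":0,"dy":-0.12,"dz":0,"wx":0,"wy":0,"wz":0},
    {"dx":0,"dy":-0.12,"dz":0,"wx":0,"wy":0,"wz":0},
    {"dx":0,"dy":-0.12,"dz":0,"wx":0,"wy":0,"wz":0},
    {"dx":0,"dy":0,"dz":0,"wx":0,"wy":0,"wz":0},
    {"dx":0,"dy":0,"dz":0,"wx":0,"wy":0,"wz":0},
    {"dx":0,"dy":0,"dz":0,"wx":0,"wy":0,"wz":0},
    {"dx":0,"dy":0,"dz":0,"wx":0,"wy":0,"wz":0},
    {"dx":0,"dy":0,"dz":0,"wx":0,"wy":0,"wz":0}
  ]
}}

```text
clock: 16.5
tcp_pos: [0.6292, -0.1007, 0.0625]
tool_rot: [0.984, 0.176, -0.0, -0.0]
wrist_force: [0.3, -0.3, 0.4]
opening: 0.0001
grasp_force: 0.0
```

```bash
python3 m.py w7 2>/dev/null
```

```text
t 16.5 tcp [ 0.6292 -0.1007  0.0625] yaw 20.2 F [ 0.3 -0.3  0.4] units [0. 0. 0.] tiltz [-3.e-04  2.e-04 -1.e+00] wz None
axis [0.5564 0.0919] n 5267 rimz 0.0456
peg [nan nan nan] 0 r nan
slot [0.5866 0.0155 0.0437] 414 r 0.0822
plate top [ 0.6301 -0.0788  0.0895] 526
plate normal 102.69294830799666
angles peg,slot,plate nan -68.39372465918936 -66.61957802439653 r plate 0.18595364303556605
wrist slot 0.74 [0.5872 0.0171 0.0395] -67.5
scene slot 0.83 [0.5853 0.0163 0.0415] -69.0
scene peg 0.6 [0.528  0.1677 0.1025] 110.5
side slot 0.59 [0.5846 0.0154 0.0369] -69.7
side peg 0.56 [0.5322 0.1684 0.1037] 107.5
```

View pics/w7.png

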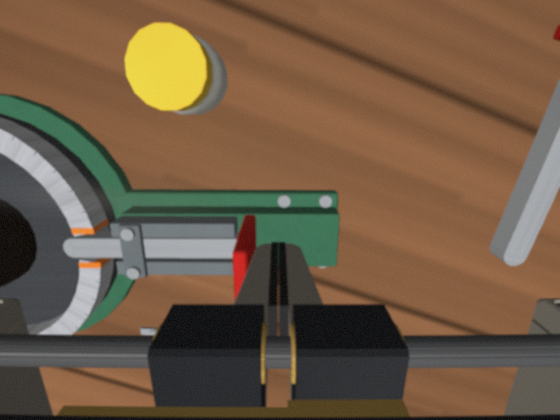

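Emit:
{"method": "move_arm", "body": {
  "motion": [
    {"dx":0,"dy":-0.06,"dz":0,"wx":0,"wy":0,"wz":0},
    {"dx":0,"dy":-0.06,"dz":0,"wx":0,"wy":0,"wz":0},
    {"dx":0,"dy":-0.04,"dz":0,"wx":0,"wy":0,"wz":0},
    {"dx":0,"dy":-0.04,"dz":0,"wx":0,"wy":0,"wz":0},
    {"dx":0,"dy":-0.04,"dz":0,"wx":0,"wy":0,"wz":0},
    {"dx":0,"dy":0,"dz":0,"wx":0,"wy":0,"wz":0},
    {"dx":0,"dy":0,"dz":0,"wx":0,"wy":0,"wz":0},
    {"dx":0,"dy":0,"dz":0,"wx":0,"wy":0,"wz":0},
    {"dx":0,"dy":0,"dz":0,"wx":0,"wy":0,"wz":0},
    {"dx":0,"dy":0,"dz":0,"wx":0,"wy":0,"wz":0}
  ]
}}

```text
clock: 17.78
tcp_pos: [0.6277, -0.0964, 0.0626]
tool_rot: [0.984, 0.176, 0.0, 0.0]
wrist_force: [-0.0, -0.8, 0.2]
opening: 0.0007
grasp_force: 0.8
```

Emit:
{"method": "move_arm", "body": {
  "motion": [
    {"dx":0,"dy":-0.04,"dz":0,"wx":0,"wy":0,"wz":0},
    {"dx":0,"dy":-0.03,"dz":0,"wx":0,"wy":0,"wz":0},
    {"dx":0,"dy":-0.03,"dz":0,"wx":0,"wy":0,"wz":0},
    {"dx":0,"dy":0,"dz":0,"wx":0,"wy":0,"wz":0},
    {"dx":0,"dy":0,"dz":0,"wx":0,"wy":0,"wz":0},
    {"dx":0,"dy":0,"dz":0,"wx":0,"wy":0,"wz":0},
    {"dx":0,"dy":0,"dz":0,"wx":0,"wy":0,"wz":0},
    {"dx":0,"dy":0,"dz":0,"wx":0,"wy":0,"wz":0},
    {"dx":0,"dy":0,"dz":0,"wx":0,"wy":0,"wz":0},
    {"dx":0,"dy":0,"dz":0,"wx":0,"wy":0,"wz":0}
  ]
}}

```text
clock: 18.62
tcp_pos: [0.6275, -0.0958, 0.0629]
tool_rot: [0.985, 0.175, 0.0, 0.001]
wrist_force: [1.6, -4.9, 0.7]
opening: 0.0005
grasp_force: 2.6
```

Emit:
{"method": "move_arm", "body": {
  "motion": [
    {"dx":0,"dy":-0.05,"dz":0,"wx":0,"wy":0,"wz":0},
    {"dx":0,"dy":-0.05,"dz":0,"wx":0,"wy":0,"wz":0},
    {"dx":0,"dy":0,"dz":0,"wx":0,"wy":0,"wz":0},
    {"dx":0,"dy":0,"dz":0,"wx":0,"wy":0,"wz":0},
    {"dx":0,"dy":0,"dz":0,"wx":0,"wy":0,"wz":0},
    {"dx":0,"dy":0,"dz":0,"wx":0,"wy":0,"wz":0},
    {"dx":0,"dy":0,"dz":0,"wx":0,"wy":0,"wz":0},
    {"dx":0,"dy":0,"dz":0,"wx":0,"wy":0,"wz":0},
    {"dx":0,"dy":0,"dz":0,"wx":0,"wy":0,"wz":0},
    {"dx":0,"dy":0,"dz":0,"wx":0,"wy":0,"wz":0}
  ]
}}

```text
clock: 19.45
tcp_pos: [0.6275, -0.0956, 0.0632]
tool_rot: [0.985, 0.175, 0.001, 0.002]
wrist_force: [2.5, -8.0, 1.5]
opening: 0.0003
grasp_force: 4.1
```

Emit:
{"method": "move_arm", "body": {
  "motion": [
    {"dx":0,"dy":0.3,"dz":0,"wx":0,"wy":0,"wz":0},
    {"dx":0,"dy":0.6,"dz":0,"wx":0,"wy":0,"wz":0},
    {"dx":0,"dy":0.6,"dz":0,"wx":0,"wy":0,"wz":0},
    {"dx":0,"dy":0,"dz":-0.5,"wx":0,"wy":0,"wz":0},
    {"dx":0,"dy":0,"dz":-1,"wx":0,"wy":0,"wz":0},
    {"dx":0,"dy":0,"dz":-1,"wx":0,"wy":0,"wz":0},
    {"dx":0,"dy":0,"dz":-1,"wx":0,"wy":0,"wz":0},
    {"dx":-0.8,"dy":0,"dz":-1,"wx":0,"wy":0,"wz":0},
    {"dx":-0.8,"dy":0,"dz":-1,"wx":0,"wy":0,"wz":0},
    {"dx":-0.8,"dy":0,"dz":-1,"wx":0,"wy":0,"wz":0}
  ]
}}

```text
clock: 20.28
tcp_pos: [0.5909, -0.137, 0.1938]
tool_rot: [0.984, 0.176, -0.0, -0.0]
wrist_force: [0.8, -0.8, -0.6]
opening: 0.0005
grasp_force: 0.0
```

Emit:
{"method": "move_arm", "body": {
  "motion": [
    {"dx":-0.8,"dy":-0.5,"dz":-0.3,"wx":0,"wy":0,"wz":0},
    {"dx":-0.8,"dy":-0.5,"dz":0,"wx":0,"wy":0,"wz":0},
    {"dx":-0.8,"dy":-0.5,"dz":0,"wx":0,"wy":0,"wz":0},
    {"dx":-0.4,"dy":-0.5,"dz":0,"wx":0,"wy":0,"wz":0},
    {"dx":0,"dy":-0.5,"dz":0,"wx":0,"wy":0,"wz":0},
    {"dx":0,"dy":-0.5,"dz":0,"wx":0,"wy":0,"wz":0},
    {"dx":0,"dy":0,"dz":0,"wx":0,"wy":0,"wz":0},
    {"dx":0,"dy":0,"dz":0,"wx":0,"wy":0,"wz":0},
    {"dx":0,"dy":0,"dz":0,"wx":0,"wy":0,"wz":0},
    {"dx":0,"dy":0,"dz":0,"wx":0,"wy":0,"wz":0}
  ]
}}

```text
clock: 21.12
tcp_pos: [0.5189, -0.1007, 0.1984]
tool_rot: [0.984, 0.175, -0.0, -0.0]
wrist_force: [-0.4, -0.1, 0.0]
opening: 0.0004
grasp_force: 0.0
```

```bash
python3 m.py w8 2>/dev/null
```

```text
t 21.12 tcp [ 0.5189 -0.1007  0.1984] yaw 20.2 F [-0.4 -0.1  0. ] units [0. 0. 0.] tiltz [-0.  0. -1.] wz None
axis [0.5561 0.0922] n 7556 rimz 0.0456
peg [nan nan nan] 0 r nan
slot [0.5865 0.0162 0.0437] 180 r 0.0819
plate top [ 0.6188 -0.0779  0.0896] 466
plate normal 109.81892987380216
angles peg,slot,plate nan -68.17531977707688 -69.7703716943501 r plate 0.18129075492478586
wrist slot 0.89 [0.587  0.0134 0.0367] -68.6
scene slot 0.64 [0.5854 0.014  0.044 ] -69.5
scene peg 0.93 [0.528  0.1702 0.1014] 109.9
side peg 0.57 [0.527  0.1695 0.1015] 110.7
```

View pics/w8.png

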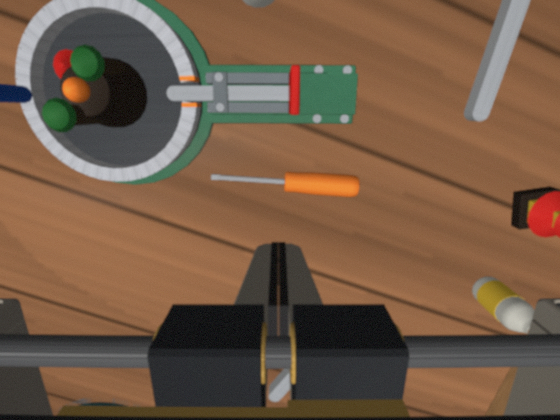

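The picture shows the bar through the slot, with the nose at (172,93) and the plate against the cheek ends at (295,90). The plate centre is 181 mm from the axis, where 182 mm is home. The arm is clear, so I'm handing in.

```bash
python3 -c "
from bench import env
print(env.close_job())"
```

```text
the job is handed in; nothing more can be done
None
```

The turntable is turned into line and the lock bar is pushed through the slot until the plate stopped against the cheek ends. The arm is clear and the job is handed in at about 21 s; no verdict was returned.

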